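# Slide a plate blank out over the end of the bench step

## Task

Two thin aluminium plates lie on the raised step. With the fingertips, push the long one back so that it lies flat and straight along the fence at the back of the step, and slide it along the fence, away from the square plate, until about a third of it (about 40 mm) sticks out past the end of the step, so that its edge can be taken from below later. Only push it: do not pick it up, do not shove it too far out or off the step, and leave the square plate and everything standing around where they are.

Things in the scene. Friction and masses are not known exactly. Their poses are not given: they have to be found in the camera images.
- step: Low fixed bench step: grey slab, dark fence along its far long side. Origin on the bench under its centre; y runs along its length, x across it to the fence. Its level upper face, 40 mm above the origin, spans y = -180 to +180 mm (both ends open) and x = -55 (open front edge) to +55 mm, where the fence begins: 8 mm thick, 14 mm higher than the face.
- step_top (a point): Centre of the step's upper face (40 mm above the bench), axes as the step's. The slab is 12 mm thick; its legs stand 60 mm in from the ends, so below the ends there is free air. A big white instrument stands close behind the step (its front at about 0.63 m ahead of the robot, from 0.3 m left to 0.3 m right, over 0.2 m high): come from the front of the bench.
- long_plate_mid (a point): Centre, half-way up, of the long aluminium plate: 120 (its y axis) x 60 (x) x 7 mm, about 140 g, a small hole near each end. It lies loose on one half of the step, askew, in front of the fence; it slides with ordinary friction. Against the fence its centre is at x = +25 mm of the step; with 40 mm sticking out it is 160 mm along y from the step's middle.
- long_plate: The same long plate; origin at the centre of its underside, axes as above.
- square_plate_mid (a point): Centre of the square aluminium plate, half-way up: 64 x 64 x 7 mm, two small holes. It lies loose on the other half of the step, 60 mm or more from the long plate, and stays there.
- vial_amber: Brown glass vial with a black cap, 28 mm across, 49 mm high, standing on the bench close in front of the step, near its middle; origin at the centre of its foot. To be left alone.
- vial_white: White-capped clear vial, 28 mm across, 46 mm high, beside the brown one; origin at the centre of its foot. To be left alone.
- forceps: Forceps, 13 x 112 x 8 mm, lying at the front left of the bench. To be left alone.
- tube: White conical tube standing on its blue cap, 34 mm across, 121 mm high, at the right side of the bench. To be left alone.
- beaker: Clear beaker, 56 mm across, 68 mm high, at the right side of the bench. To be left alone.
- wash_bottle: White wash bottle with a red cap, 90 x 62 x 188 mm, at the left side of the bench. To be left alone.
- clamp: Green tube clamp, 17 x 57 x 10 mm, lying at the front right of the bench. To be left alone.
Not all that is in view belongs to the job. What is shaped like the part that bears square_plate_mid but turquoise is not meant.

How it is judged (in metres and radians):
At the end, for the whole second after the job is handed in: The long plate rests flat on the step, its long edge within 6 mm of the fence and within 0.1 rad of parallel to it, and sticks out 28 to 52 mm past the end of the step on its own side (the end away from the square plate), at rest (z of long_plate_mid in the frame of step between 0.0405 and 0.0465 m and angle between long_plate's own z axis and vertical below 0.05 rad and x of long_plate_mid in the frame of step above 0.019 m and angle between the y axis of long_plate and the y axis of step, either way round below 0.1 rad and ((y of square_plate_mid in the frame of step below 0 m and y of long_plate_mid in the frame of step between 0.148 and 0.172 m) or (y of square_plate_mid in the frame of step above 0 m and y of long_plate_mid in the frame of step between -0.172 and -0.148 m)) and linear speed of long_plate below 0.01 m/s); the robot touches nothing.
It fails at once if the long plate is lifted off the step (z of long_plate_mid in the frame of step above 0.05 m).
It fails at once if the long plate tips or falls over the end (z of long_plate_mid in the frame of step below 0.035 m or angle between long_plate's own z axis and vertical above 0.15 rad).
It fails at once if the long plate is pushed more than 56 mm out past the step's end (it is not to be pushed too far and drawn back) (y of long_plate_mid in the frame of step above 0.176 m or y of long_plate_mid in the frame of step below -0.176 m).
It fails at once if the square plate is shifted by more than 8 mm (distance of square_plate_mid from where it was at the start of the episode above 0.008 m).
It fails at once if something standing around is shifted by more than 15 mm or knocked over (distance of any of vial_amber, vial_white, forceps, tube, beaker, wash_bottle, clamp from where it was at the start of the episode above 0.015 m or angle between any of vial_amber, vial_white, tube, beaker, wash_bottle's own z axis and vertical above 0.4 rad).
It also fails if it takes over 48 s, if anything falls off the work surface, if the arm or the gripper's body presses on something with over 40 N, if the wrist force passes 120 N, or if a joint passes its speed limit or range.

## Robot

A 6-joint arm with a two-finger parallel gripper is mounted at the origin on a cart in front of the work surface, level with it; the furniture and walls round the work are solid. World frame = base frame: x ahead of the robot, y to its left, z up, the work surface at z = 0. Lengths are in mm, angles in rad, forces in N, time in s.
With the tool pointing down it reaches from about 275 to 750 mm from the base axis. Payload 10.2 kg.
Tool frame: the origin (TCP) lies at the very end of the fingers, on their centre line; the grasp point (between the pads) lies 19 mm behind it; z points along the fingers, y is the line along which they close (so a half turn about z gives the same grasp; the last joint's range is limited). The gripper opens to 85 mm and grips with 20 to 120 N. Pads are 22 mm wide; open, the fingers measure 114 mm over their backs; the gripper's body (76 mm by 85 mm) begins 54 mm behind the grasp point. The pads swing forward as they close: fully open they stand 13 mm farther back than shut.
Start: joints at [-1.546, 0.313, 1.498, -0, 1.331, -0.223], TCP at [128.754, -508.973, 231.294] pointing down, gripper open.
Joint ranges: [-2.94, 2.94], [-0.97, 2.17], [0.19, 2.56], [-1.23, 4.37], [0.02, 3.11], [-2.88, 2.88]. Speed limits (rad/s): [2.39, 2.39, 3.01, 3.14, 3.14, 3.14].

## Interface

Orientations are given as a unit quaternion [w, x, y, z].
In Python, from rig import telemetry, optics, ctrl gives the robot as it stands.
- The arm moves only by the tool servo_tool, never from a script. Its argument "deltas" is a list of rows, each a list of 3 entries, a list of its own where there are three numbers: the shift along the tool's x, y, z in units of 20 cm (1.0 is 20 cm), then the turn, a rotation vector about the tool's x, y, z in units of 90 degrees (1.0 is 90 degrees), then the opening, from 0 (shut) to 1 (fully open). A call has 1 to 8 rows; each row shifts and turns the commanded pose from where the row before left it, along the tool's axes as they then stand; what a row does not reach is not made up. A row lasts 1/10 s, in which the tool goes at most 50 mm and 8.59 degrees, less where a joint would pass 70% of its speed; a pose out of reach is approached as far as the arm can. A call with a number of a shift or a turn outside -1 to 1 is refused whole. A call with a gripper value outside its range is refused whole. The fingers move at their own pace and stop on an object; "squeeze" is the grip in N (left out, the last holds). Time passes only in rows, so rows that do not move let the fingers close. It gives the time, the measured TCP pose, the force, the opening and the grip force at its end, in the units of the state.
- telemetry.sense(): the state, without advancing time (a new reading comes with each control period).
- optics.capture(name): name is "scene" or "top"; returns the picture (400x640x3 uint8, blue, green, red); there is no depth.
- optics.camera_model(name): a dict with "vfov" (degrees; the focal length in pixels is half the picture's height over the tangent of half this angle, whatever the lens; pixels are square), "cx", "cy" (the principal point, pixels), "dist" ([k1, k2, p1, p2, k3] as OpenCV has them; the pictures are not rectified), "R" (3x3) and "t" (3): a world point X has camera coordinates R X + t. Camera axes: x right, y down, z forward; pixel columns grow to the right and rows downward; lengths in mm; the calibration is good to about 2 mm. A picture is of the moment at which its call begins. camera_model takes no time and is no camera call.
- ctrl.finish_job(): hands the job in; it is judged then, once.
The state is a dict: "time_s": time; "joints": joint angles; "dq": joint speeds; "tau": joint torques, N m; "eef_pos": TCP position; "ee_rot": TCP orientation; "force": force on the tool from outside, world axes, zero at the start; "wrist_torque": the same for the moment, N m; "grip_width": opening from 0.0 (shut) to 1.0 (fully open); "grip_force": force on a finger pad.
Only numpy, scipy, OpenCV 4.12 (cv2) and the standard library are available. Lean on these libraries where they do the work, as an engineer would, in place of code of your own. Each camera call takes 0.05 s, during which the arm holds its last target. There are 200 camera calls.

## Working session

There is one attempt and no reset: what is moved stays moved. The work goes in short steps, Python scripts to look and compute and a tool call to move; the robot and the scene stay as the last step left them, time stands still between calls to the robot, and variables do not carry over. Pictures are saved under pics/ and viewed, at most 10 in all, crops included, and the job is handed in when it is done.

Besides the shell and the picture viewer there is one more tool, called after "Emit:" as name(argument=value, ...), one argument or row to a line, values as JSON. servo_tool: Moves the arm, as the interface text tells. Its arguments: {"type":"object","properties":{"deltas":{"type":"array"},"squeeze":{"type":"number"}},"required":["deltas"]}

```bash
mkdir -p pics; python3 - <<'E'
from rig import telemetry, optics, ctrl
import cv2
for n in("scene","top"):
    cv2.imwrite(f"pics/{n}0.png",optics.capture(n)); print(n,optics.camera_model(n))
s=telemetry.sense(); print(s)
E
```

```text
scene {'vfov': 48.3608520293336, 'cx': 322.7513685342932, 'cy': 197.0552640751194, 'dist': array([-0.04058207,  0.        ,  0.        ,  0.        ,  0.        ]), 'R': array([[-6.38251894e-01, -7.69827422e-01,  5.09316871e-04],
       [-6.44594657e-01,  5.34061430e-01, -5.47061347e-01],
       [ 4.20870820e-01, -3.49491244e-01, -8.37092363e-01]]), 't': array([ 333.38135938,  385.19035843, 1066.0651913 ])}
top {'vfov': 46.54437604721571, 'cx': 308.38610809587107, 'cy': 196.54228941940008, 'dist': array([-0.08591904,  0.        ,  0.        ,  0.        ,  0.        ]), 'R': array([[ 0.02762886, -0.999429  , -0.01945038],
       [-0.98192808, -0.02349036, -0.18779094],
       [ 0.18722682,  0.02428733, -0.98201642]]), 't': array([   1.46746748,  505.81542737, 1370.64045379])}
{'time_s': 0.1, 'joints': array([-1.54643541e+00,  3.13388574e-01,  1.49834670e+00, -4.20007864e-06,
        1.33094869e+00, -2.23392004e-01]), 'dq': array([ 3.20214530e-04,  8.47827629e-04, -1.69107205e-03,  1.11047970e-05,
       -1.90517965e-03,  1.56670189e-04]), 'tau': array([ 2.67442192e-03, -4.12901509e+01, -2.60141766e+01, -2.59309672e-04,
        3.01016255e-03, -1.95884567e-06]), 'eef_pos': array([ 128.72965517, -508.75448763,  230.80051445]), 'ee_rot': array([-5.43156242e-04,  9.92336908e-01,  1.23560360e-01,  5.21818382e-05]), 'force': array([-0.04968253,  0.47575118,  0.14254054]), 'wrist_torque': array([0.01399833, 0.04101622, 0.02543003]), 'grip_force': 0.0, 'grip_width': 1.0025074171108295}
```

View pics/top0.png

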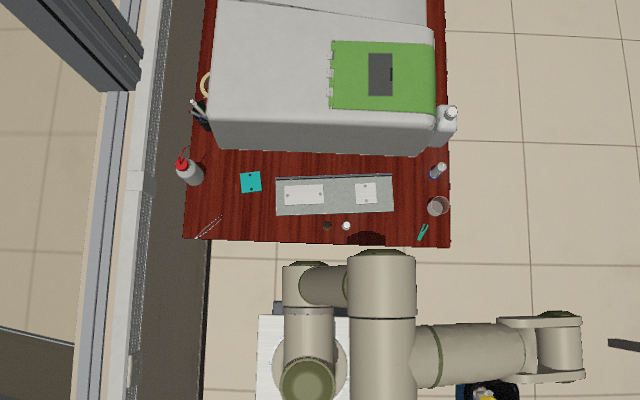

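View pics/scene0.png

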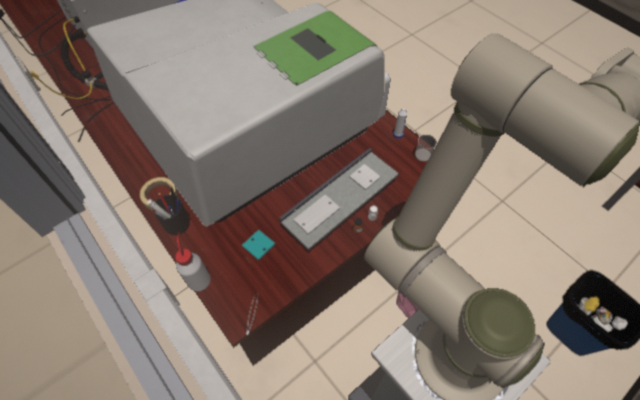

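Top view: the long plate is the white rectangle at about (303,194). Two things could be mistaken for it: the square plate at (365,193) and the turquoise square at (250,182), a decoy off the step. The step spans about (276–393, 177–215) and the vials are at (327,225) and (346,225). In the scene view the long plate is at (316,214), the square plate at (365,177) and the turquoise square at (258,244). I'm going with the long one with two holes, on the left (+y) half of the step.

```bash
cat > h.py <<'E'
import numpy as np, cv2
from rig import telemetry, optics, ctrl
def cam(n):
    m=optics.camera_model(n); f=200/np.tan(np.radians(m["vfov"]/2))
    return np.array([[f,0,m["cx"]],[0,f,m["cy"]],[0,0,1]]),m["dist"],m["R"],m["t"]
def ray(n,px,z):
    K,d,R,t=cam(n); u=cv2.undistortPoints(np.float64(px).reshape(-1,1,2),K,d).reshape(-1,2)
    D=np.c_[u,np.ones(len(u))]@R; C=-R.T@t
    return C+D*((z-C[2])/D[:,2])[:,None]
def proj(n,X):
    K,d,R,t=cam(n); return cv2.projectPoints(np.float64(X).reshape(-1,1,3),cv2.Rodrigues(R)[0],t,K,d)[0].reshape(-1,2)
def plates(n,img,z=47,thr=205):
    """bright blobs on the step -> world rects (centre, sides, angle of long side)"""
    hsv=cv2.cvtColor(img,cv2.COLOR_BGR2HSV); m=((hsv[...,2]>thr)&(hsv[...,1]<40)).astype(np.uint8)
    out=[]
    for c in cv2.findContours(m,cv2.RETR_EXTERNAL,cv2.CHAIN_APPROX_NONE)[0]:
        if cv2.contourArea(c)<120: continue
        w=ray(n,c,z)[:,:2]
        if not((w[:,0]>400)&(w[:,0]<640)&(abs(w[:,1])<330)).all(): continue
        (x,y),s,a=cv2.minAreaRect(np.float32(w)); b=cv2.boxPoints(((x,y),s,a))
        e=max((b[1]-b[0],b[2]-b[1]),key=np.linalg.norm); e=e if e[1]>0 else -e
        out.append((np.round([x,y],1),np.round(sorted(s),1),round(float(np.arctan2(-e[0],e[1])),3)))
    return out
E
python3 - <<'E'
from h import *
for n,box in(("top",(260,165,150,75)),("scene",(270,140,140,115))):
    im=cv2.imread(f"pics/{n}0.png"); 
    for thr in(190,205,220): print(n,thr,plates(n,im,thr=thr))
    x,y,w,h=box; cr=cv2.resize(im[y:y+h,x:x+w],None,fx=5,fy=5,interpolation=cv2.INTER_CUBIC); cv2.imwrite(f"pics/c_{n}.png",cr)
im=cv2.imread("pics/top0.png"); print(im[195,[265,278,281,286,290,300,330,340,360]].tolist(), im[170:220:2,340].max(1))
E
```

```text
top 190 [(array([513.2,  29.6]), array([ 58.3, 118.4]), 0.067), (array([ 521.4, -159.4]), array([61.7, 61.9]), 0.084)]
top 205 []
top 220 []
scene 190 [(array([ 523.6, -162. ]), array([50.7, 55.8]), -1.49)]
scene 205 []
scene 220 []
[[17, 35, 95], [153, 159, 158], [153, 158, 157], [124, 128, 130], [192, 198, 200], [190, 196, 197], [158, 164, 161], [148, 154, 152], [192, 199, 200]] [109 107  95 113 165 162 156 158 162 159 161 156 159 159 157 157 164 160
 163 160 159 170 109 111 112]
```

View pics/c_top.png

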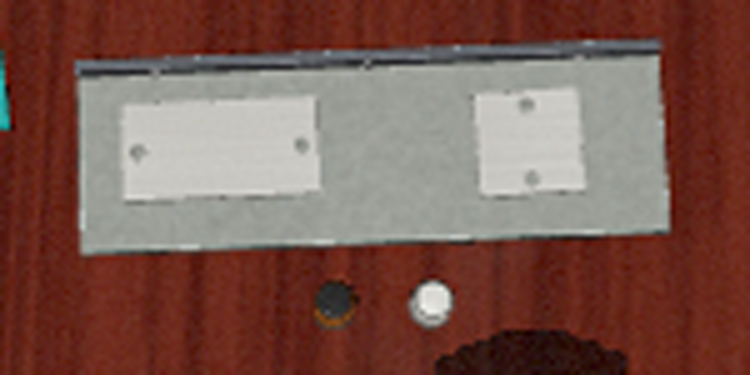

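View pics/c_scene.png

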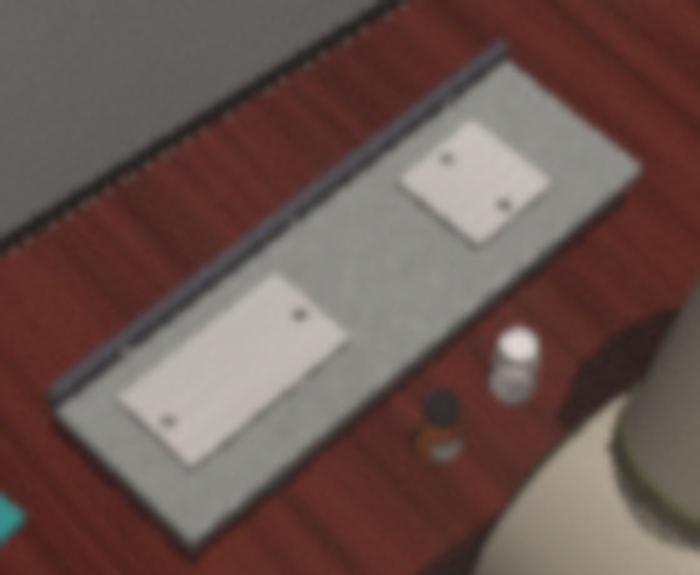

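The crops confirm the choice: two-hole long plate on the left half, square plate on the right, and vials in front of the middle. Top-crop step corners are FL (82,253), FR (668,232), BL (79,76) and BR (660,56).

```bash
python3 - <<'E'
from h import *
o=np.array([260,165]); c=lambda P:(np.array(P)+.5)/5-.5+o
F=ray("top",c([(82,253),(668,232),(79,76),(660,56)]),40); print(F.round(1))
o2=np.array([270,140]); c2=lambda P:(np.array(P)+.5)/5-.5+o2
print("scene FL FR",ray("scene",c2([(193,545),(640,168)]),40).round(1))
print("scene long corners",ray("scene",c2([(118,398),(190,467),(349,337),(275,272)]),47).round(1))
print("top long corners",ray("top",c([(122,105),(125,199),(320,188),(316,96)]),47).round(1))
d=F[0]-F[1]; d2=F[2]-F[3]; print(np.linalg.norm(d),np.arctan2(-d[0],d[1]),np.arctan2(-d2[0],d2[1]), F.mean(0))
print("vial caps",ray("top",c([(335,298),(432,298)]),48).round(1))
im=cv2.imread("pics/top0.png"); print(plates("top",im,thr=180),plates("top",im,thr=185))
im=cv2.imread("pics/scene0.png"); print(plates("scene",im,thr=170),plates("scene",im,thr=180))
E
```

```text
[[ 446.8  111.9   40. ]
 [ 468.5 -245.    40. ]
 [ 557.4  118.3   40. ]
 [ 578.6 -240.8   40. ]]
scene FL FR [[ 445.7  113.7   40. ]
 [ 470.5 -244.6   40. ]]
scene long corners [[539.2  91.4  47. ]
 [480.4  87.8  47. ]
 [488.1 -32.   47. ]
 [547.9 -28.   47. ]]
top long corners [[538.2  90.4  47. ]
 [479.7  86.3  47. ]
 [489.4 -32.3  47. ]
 [546.6 -28.6  47. ]]
357.55639363167245 0.060515077462972355 0.05880493978791311 [512.8198164  -63.91453934  40.        ]
vial caps [[ 422.   -42.7   48. ]
 [ 423.5 -101.2   48. ]]
[(array([512.9,  30. ]), array([ 59.3, 119.2]), 0.066), (array([ 521.6, -159.2]), array([62.8, 64.7]), 0.116)] [(array([512.9,  30. ]), array([ 58.7, 119.2]), 0.066), (array([ 521.2, -159.4]), array([62.2, 62.2]), 0.07)]
[(array([514.1,  28.8]), array([ 57.7, 117.6]), 0.072), (array([ 523.3, -160.1]), array([61.3, 62.9]), -1.487)] [(array([514. ,  28.7]), array([ 54.7, 113.4]), 0.077), (array([ 523.1, -160.3]), array([58.5, 59.3]), -1.49)]
```

Emit:
servo_tool(
  deltas=[
    [[0,0,0],[0,0,0.06],0],
    [[0,0,0],[0,0,0.06],0],
    [[0.12,-0.18,0],[0,0,0],0],
    [[0.12,-0.18,0],[0,0,0],0],
    [[0.12,-0.18,0],[0,0,0],0],
    [[0.12,-0.18,0],[0,0,0],0],
    [[0.12,-0.18,0],[0,0,0],0],
    [[0.12,-0.18,0],[0,0,0],0],
  ],
)

```text
time_s: 0.9
eef_pos: [260.1, -283.1, 231.1]
ee_rot: [-0.0, 1.0, 0.029, -0.0]
force: [0.5, -1.1, 0.1]
grip_width: 0.001
grip_force: 0.0
```

Emit:
servo_tool(
  deltas=[
    [[0.13,-0.185,0],[0,0,0],0],
    [[0.13,-0.185,0],[0,0,0],0],
    [[0.13,-0.185,0],[0,0,0],0],
    [[0.13,-0.185,0],[0,0,0],0],
    [[0.13,-0.185,0],[0,0,0],0],
    [[0.13,-0.185,0],[0,0,0],0],
    [[0.13,-0.185,0],[0,0,0],0],
    [[0.13,-0.185,0],[0,0,0],0],
  ],
)

```text
time_s: 1.7
eef_pos: [450.3, 25.0, 231.2]
ee_rot: [0.0, 1.0, 0.03, -0.0]
force: [0.4, -1.0, -0.0]
grip_width: 0.002
grip_force: 0.0
```

```bash
cat >> h.py <<'E'
S=np.array([512.8,-63.9]); th=0.06; ax=np.array([np.cos(th),np.sin(th)]); ay=np.array([-np.sin(th),np.cos(th)])
def st(p): p=np.array(p)[:2]-S; return np.round([p@ax,p@ay],1)
def tcp():
    s=telemetry.sense(); print(s["time_s"],"tcp step",st(s["eef_pos"]),"z",s["eef_pos"][2].round(1),"yaw",round(2*np.arctan2(s["ee_rot"][2],s["ee_rot"][1]),3),"F",s["force"].round(1))
E
python3 -c "from h import *;tcp()"
```

```text
1.7 tcp step [-57.   92.5] z 231.2 yaw 0.06 F [ 0.4 -1.  -0. ]
```

Emit:
servo_tool(
  deltas=[
    [[0,0,0.2],[0,0,0],0],
    [[0,0,0.2],[0,0,0],0],
    [[0,0,0.2],[0,0,0],0],
    [[0,0,0.15],[0,0,0],0],
    [[0,0,0.12],[0,0,0],0],
    [[0,0,0.04],[0,0,0],0],
    [[0,0,0.025],[0,0,0],0],
    [[0,0,0],[0,0,0],0],
  ],
)

```text
time_s: 2.5
eef_pos: [450.1, 22.9, 44.7]
ee_rot: [0.0, 1.0, 0.03, 0.0]
force: [0.2, -0.1, 0.5]
grip_width: 0.005
grip_force: 0.0
```

```bash
python3 - <<'E'
from h import *
tcp(); im=optics.capture("scene"); cv2.imwrite("pics/s1.png",cv2.resize(im[120:280,240:440],None,fx=4,fy=4,interpolation=cv2.INTER_CUBIC))
im=optics.capture("top"); cv2.imwrite("pics/t1.png",im); print(plates("top",im,thr=180))
E
```

```text
2.5 tcp step [-57.4  90.4] z 44.7 yaw 0.059 F [ 0.2 -0.1  0.5]
[(array([496.5,  35.3]), array([19.2, 97.2]), -0.206), (array([ 521.1, -158.8]), array([62.2, 63.4]), 0.07)]
```

View pics/s1.png

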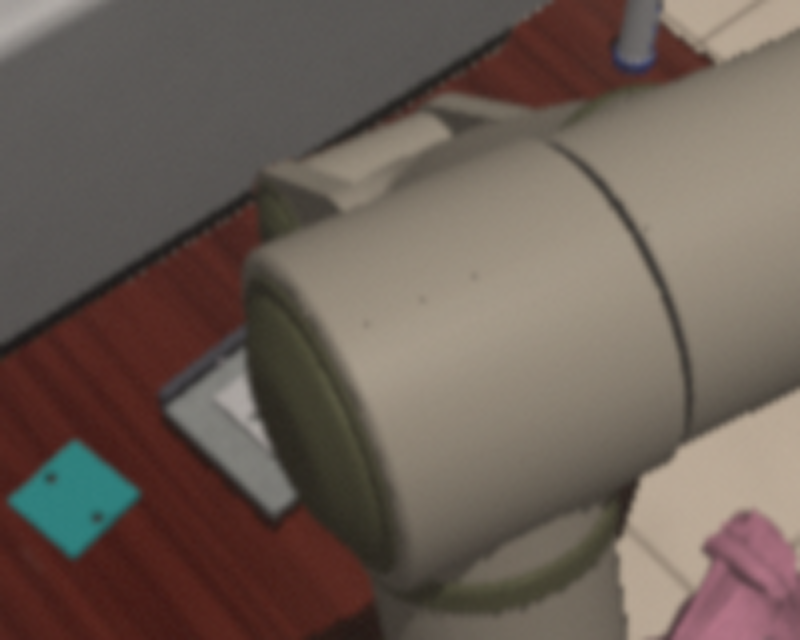

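The arm hides the plate in both views, but the fingertips are in front of its edge as computed. The step corner is still visible at crop (165,405). I'll lower a little and push with force feedback.

Emit:
servo_tool(
  deltas=[
    [[0,-0.015,0.008],[0,0,0],0],
    [[0.05,0,0],[0,0,0],0],
    [[0.05,0,0],[0,0,0],0],
    [[0.02,0,0],[0,0,0],0],
    [[0.02,0,0],[0,0,0],0],
    [[0,0,0],[0,0,0],0],
  ],
)

```text
time_s: 3.2
eef_pos: [478.0, 27.7, 42.6]
ee_rot: [0.0, 1.0, 0.03, 0.0]
force: [-0.6, -0.6, -0.4]
grip_width: -0.0
grip_force: 0.0
```

```bash
python3 -c "from h import *;tcp()"
```

```text
3.2 tcp step [-29.3  93.5] z 42.6 yaw 0.059 F [-0.6 -0.6 -0.4]
```

Emit:
servo_tool(
  deltas=[
    [[0.015,0,0],[0,0,0],0],
    [[0.015,0,0],[0,0,0],0],
    [[0.015,0,0],[0,0,0],0],
    [[0,0,0],[0,0,0],0],
  ],
)

```text
time_s: 3.6
eef_pos: [487.0, 28.1, 42.8]
ee_rot: [0.0, 1.0, 0.03, 0.0]
force: [-0.2, 0.2, -0.5]
grip_width: -0.001
grip_force: 0.0
```

Emit:
servo_tool(
  deltas=[
    [[0.01,0,0],[0,0,0],0],
    [[0,0,0],[0,0,0],0],
  ],
)

```text
time_s: 3.8
eef_pos: [488.7, 28.3, 42.7]
ee_rot: [0.0, 1.0, 0.03, 0.0]
force: [-0.0, 0.3, -0.0]
grip_width: -0.002
grip_force: 0.0
```

Emit:
servo_tool(
  deltas=[
    [[0.01,0,0],[0,0,0],0],
    [[0,0,0],[0,0,0],0],
  ],
)

```text
time_s: 4.0
eef_pos: [490.7, 28.4, 42.7]
ee_rot: [0.0, 1.0, 0.03, 0.0]
force: [1.1, -0.4, -0.2]
grip_width: 0.002
grip_force: 0.1
```

Emit:
servo_tool(
  deltas=[
    [[0.008,0,0],[0,0,0],0],
    [[0,0,0],[0,0,0],0],
  ],
)

```text
time_s: 4.2
eef_pos: [492.3, 28.5, 42.7]
ee_rot: [0.0, 1.0, 0.03, 0.0]
force: [-0.7, 0.5, -1.0]
grip_width: 0.001
grip_force: 0.2
```

Emit:
servo_tool(
  deltas=[
    [[0.008,0,0],[0,0,0],0],
    [[0,0,0],[0,0,0],0],
  ],
)

```text
time_s: 4.4
eef_pos: [492.5, 28.6, 42.5]
ee_rot: [-0.0, 1.0, 0.03, -0.002]
force: [-6.9, -1.7, 4.8]
grip_width: 0.004
grip_force: 3.9
```

Emit:
servo_tool(
  deltas=[
    [[0.008,0,0],[0,0,0],0],
    [[0,0,0],[0,0,0],0],
  ],
)

```text
time_s: 4.6
eef_pos: [492.7, 28.7, 42.4]
ee_rot: [-0.0, 1.0, 0.03, -0.004]
force: [-14.5, -3.2, 10.9]
grip_width: 0.0
grip_force: 7.7
```

Emit:
servo_tool(
  deltas=[
    [[-0.025,0,0],[0,0,0],0],
    [[-0.08,0,0],[0,0,0],0],
    [[0,0,-0.2],[0,0,0],0],
    [[0,0.165,0],[0,0,0],0],
    [[0.1,0.165,0],[0,0,0],0],
    [[0.1,0.16,0],[0,0,0],0],
    [[0.1,0,0],[0,0,0],0],
    [[0,0,0],[0,0,0],0],
  ],
)

```text
time_s: 5.4
eef_pos: [541.7, -67.7, 82.6]
ee_rot: [0.0, 1.0, 0.029, 0.001]
force: [-0.0, 0.0, 0.4]
grip_width: -0.0
grip_force: 0.0
```

```bash
python3 - <<'E'
from h import *
tcp(); im=optics.capture("top"); cv2.imwrite("pics/t2.png",np.hstack([cv2.resize(i[150:230,250:410],None,fx=2.5*2,fy=5,interpolation=cv2.INTER_CUBIC)[:, :] for i in [im]]))
print(plates("top",im,thr=180)); im=optics.capture("scene");print(plates("scene",im,thr=170))
E
```

```text
5.4 tcp step [28.7 -5.5] z 82.6 yaw 0.058 F [-0.   0.   0.4]
[(array([ 521.1, -160.7]), array([61.2, 62.3]), -1.547), (array([536.4,  46.6]), array([ 63. , 100.8]), 0.296)]
[]
```

View pics/t2.png

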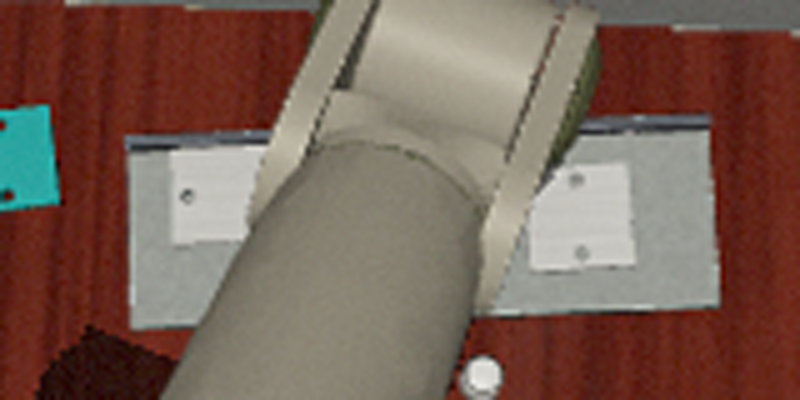

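The left end of the plate now lies against the fence, with its left edge at crop (171,150)–(175,243). The square plate hasn't moved.

```bash
python3 - <<'E'
from h import *
c=lambda P:(np.array(P)+.5)/5-.5+np.array([250,150])
for p in ray("top",c([(171,150),(175,243)]),47): print("long left",st(p))
for p in ray("top",c([(128,151),(132,328)]),40): print("step left",st(p))
E
```

```text
long left [ 53.5 152.6]
long left [ -4.8 151.5]
step left [ 55.5 179.8]
step left [-55.3 179.4]
```

Emit:
servo_tool(
  deltas=[
    [[-0.02,0,0.1],[0,0,0],0],
    [[0,0,0.07],[0,0,0],0],
    [[0,0,0.028],[0,0,0],0],
    [[0,-0.025,0],[0,0,0],0],
    [[0,-0.025,0],[0,0,0],0],
    [[0,-0.025,0],[0,0,0],0],
    [[0,-0.025,0],[0,0,0],0],
    [[0,-0.025,0],[0,0,0],0],
  ],
)

```text
time_s: 6.3
eef_pos: [534.7, -41.6, 43.4]
ee_rot: [0.0, 1.0, 0.03, 0.0]
force: [1.2, 0.1, -0.0]
grip_width: -0.002
grip_force: 0.0
```

```bash
python3 -c "from h import *;tcp()"
```

```text
6.3 tcp step [23.2 21. ] z 43.4 yaw 0.06 F [ 1.2  0.1 -0. ]
```

Emit:
servo_tool(
  deltas=[
    [[0,-0.025,0],[0,0,0],0],
    [[0,-0.025,0],[0,0,0],0],
    [[0,-0.025,0],[0,0,0],0],
    [[0,-0.025,0],[0,0,0],0],
    [[0,-0.025,0],[0,0,0],0],
    [[0,-0.025,0],[0,0,0],0],
    [[0,-0.025,0],[0,0,0],0],
    [[0,0,0],[0,0,0],0],
  ],
)

```text
time_s: 7.1
eef_pos: [532.5, -6.3, 43.1]
ee_rot: [-0.0, 1.0, 0.03, 0.0]
force: [0.2, 0.7, 0.3]
grip_width: 0.002
grip_force: 0.0
```

```bash
python3 - <<'E'
from h import *
tcp(); im=optics.capture("top"); cv2.imwrite("pics/t3.png",cv2.resize(im[150:230,240:400],None,fx=5,fy=5,interpolation=cv2.INTER_CUBIC))
E
```

```text
7.1 tcp step [23.1 56.3] z 43.1 yaw 0.06 F [0.2 0.7 0.3]
```

View pics/t3.png

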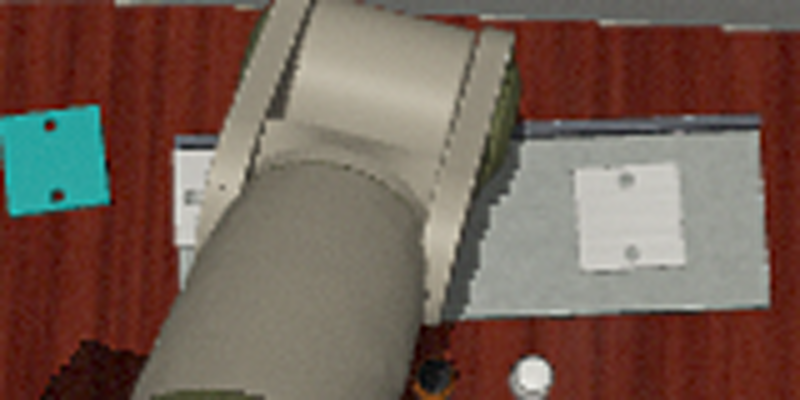

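The left end of the plate is now at the step's end, with its edge at crop (174,151)–(176,245), and it is still tight against the fence.

```bash
python3 - <<'E'
from h import *
c=lambda P:(np.array(P)+.5)/5-.5+np.array([240,150])
for p in ray("top",c([(174,151),(176,245)]),47): print("long left",st(p))
E
```

```text
long left [ 54.  181.6]
long left [ -5.  181.5]
```

Emit:
servo_tool(
  deltas=[
    [[0,-0.025,0],[0,0,0],0],
    [[0,-0.025,0],[0,0,0],0],
    [[0,-0.025,0],[0,0,0],0],
    [[0,-0.025,0],[0,0,0],0],
    [[0,-0.025,0],[0,0,0],0],
    [[0,-0.025,0],[0,0,0],0],
    [[0,-0.01,0],[0,0,0],0],
    [[0,0,0],[0,0,0],0],
  ],
)

```text
time_s: 7.95
eef_pos: [530.6, 25.2, 43.1]
ee_rot: [-0.0, 1.0, 0.03, 0.0]
force: [-0.5, -0.2, 0.3]
grip_width: 0.003
grip_force: 0.0
```

```bash
python3 - <<'E'
from h import *
tcp(); im=optics.capture("top"); cv2.imwrite("pics/t4.png",cv2.resize(im[150:230,240:400],None,fx=5,fy=5,interpolation=cv2.INTER_CUBIC))
E
```

```text
7.95 tcp step [23.1 87.8] z 43.1 yaw 0.06 F [-0.5 -0.2  0.3]
```

View pics/t4.png

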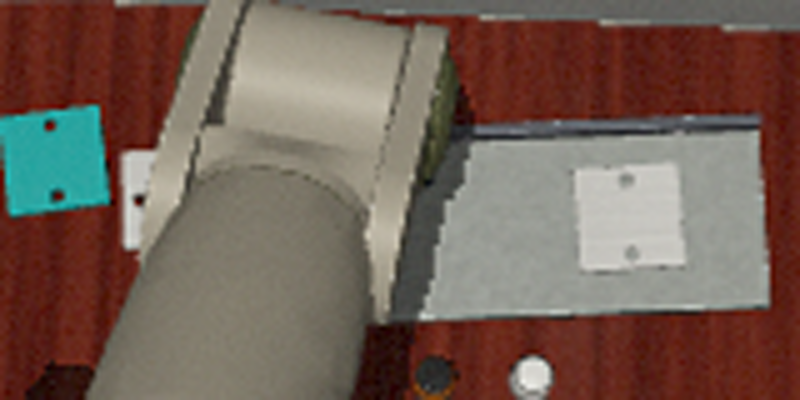

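The left edge is now at crop (122,152)–(124,248), about 33 mm past the step's end and still straight. I'll push 7 mm more, back off and raise the arm to look.

Emit:
servo_tool(
  deltas=[
    [[0,-0.02,0],[0,0,0],0],
    [[0,-0.014,0],[0,0,0],0],
    [[0,0,0],[0,0,0],0],
    [[0,0.05,0],[0,0,0],0],
    [[0,0.05,0],[0,0,0],0],
    [[0,0,-0.2],[0,0,0],0],
    [[0,0,-0.2],[0,0,0],0],
    [[0,0,-0.2],[0,0,0],0],
  ],
)

```text
time_s: 8.8
eef_pos: [531.2, 10.6, 164.6]
ee_rot: [-0.0, 1.0, 0.029, -0.0]
force: [-0.4, -0.8, 0.1]
grip_width: 0.001
grip_force: 0.0
```

Emit:
servo_tool(
  deltas=[
    [[-0.1,0.2,-0.1],[0,0,0],0],
    [[-0.1,0.2,0],[0,0,0],0],
    [[-0.1,0.2,0],[0,0,0],0],
    [[-0.1,0.2,0],[0,0,0],0],
    [[-0.1,0.2,0],[0,0,0],0],
    [[-0.1,0.2,0],[0,0,0],0],
    [[-0.1,0.2,0],[0,0,0],0],
    [[0,0,0],[0,0,0],0],
  ],
)

```text
time_s: 9.6
eef_pos: [406.0, -280.9, 183.0]
ee_rot: [0.001, 1.0, 0.027, -0.0]
force: [0.1, 0.1, -0.3]
grip_width: -0.002
grip_force: 0.0
```

```bash
python3 - <<'E'
from h import *
tcp()
for n,t in(("top",180),("top",185),("scene",170)):
    for p in plates(n,optics.capture(n),thr=t): print(n,p,st(p[0]))
im=optics.capture("top"); cv2.imwrite("pics/t5.png",cv2.resize(im[150:245,240:400],None,fx=5,fy=5,interpolation=cv2.INTER_CUBIC))
E
```

```text
9.6 tcp step [-119.7 -210.2] z 183.0 yaw 0.053 F [ 0.1  0.1 -0.3]
top (array([ 521.6, -159.2]), array([62.8, 64.7]), 0.116) [  3.1 -95.7]
top (array([527.9,  96.6]), array([ 58.5, 116.4]), 0.055) [ 24.7 159.3]
top (array([ 521.4, -159.5]), array([61.7, 62.1]), 0.084) [  2.9 -95.9]
top (array([528. ,  96.7]), array([ 57.7, 116.4]), 0.061) [ 24.8 159.4]
scene (array([529. ,  96.2]), array([ 53.7, 113.3]), 0.062) [ 25.8 158.8]
scene (array([ 527. , -153.8]), array([46.3, 51.6]), -1.481) [  8.8 -90.6]
```

View pics/t5.png

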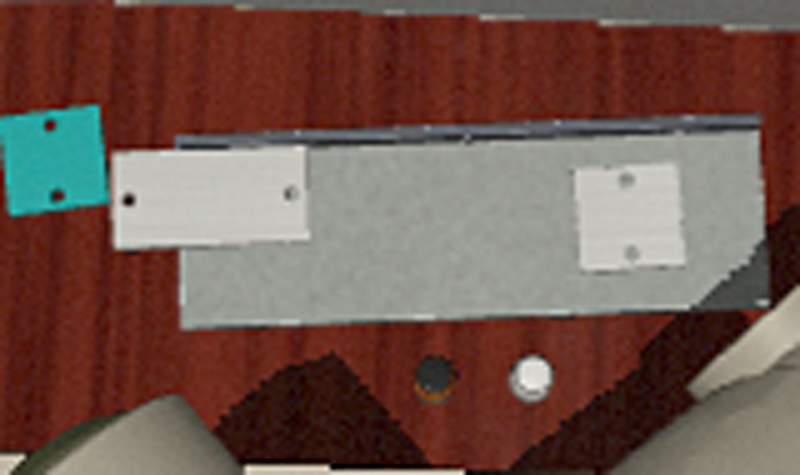

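The plate lies along the fence at step (25,159), parallel to it, with about 40 mm sticking out at crop (112–182, 150–248). The square plate and vials are where they started. The arm is clear, so I'm handing in.

```bash
python3 -c "from rig import ctrl; print(ctrl.finish_job())"
```

```text
the job is handed in; nothing more can be done
None
```

Job handed in: the long plate lies flat and parallel against the fence, sticking out about 40 mm past the step's end, with the square plate and vials unmoved in the last picture; no verdict came back.

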